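# Load the slide holder under the spring clip of the test stage

### The arm

A 7-joint arm with a two-finger parallel gripper is mounted at the origin on a cart in front of the work surface, level with it; the furniture and walls round the work are solid. World frame = base frame: x ahead of the robot, y to its left, z up, the work surface at z = 0. Lengths are in m, angles in rad, forces in N, time in s.
With the tool pointing down it reaches from about 0.4 to 0.85 m from the base axis. Payload 4.5 kg.
Tool frame: the origin (TCP) lies at the very end of the fingers, on their centre line; the grasp point (between the pads) lies 19 mm behind it (r.grip_depth is the distance from the TCP to the grasp point, in m); z points along the fingers, x is the direction in which the jaws open and shut, and the axes are right-handed (so a half turn about z gives the same grasp; the last joint's range is limited). The gripper opens to 88 mm and grips with 3 to 60 N. Pads are 18 mm wide; open, the fingers measure 123 mm over their backs; the gripper's body (75 mm by 187 mm) begins 45 mm behind the grasp point.
Start: joints at [-1.223, 0.689, -0.195, 1.565, 0.157, 0.902, -0.215], TCP at [0.193, 0.595, 0.213] pointing down, gripper open.
Joint ranges: [-3.01, 3.01], [-0.46, 2.08], [-1.47, 1.51], [0.13, 2.56], [-1, 4.14], [0.04, 2.09], [-2.66, 2.66]. Speed limits (rad/s): [2.57, 2.57, 3.14, 3.14, 3.14, 3.14, 3.14].

### API

Orientations are given as a unit quaternion [x, y, z, w].
In Python, from plant import r gives the robot as it stands. The module is installed in compiled form; this text tells all that it offers.
- The arm moves only by the shell command python3 -m jog 'ROWS' [FORCE]. ROWS is JSON, a list of rows, each a list of 5 numbers: the shift along the tool's x, y, z in units of 1 m (1.0 is 1 m), then the turn about the tool's z in units of 360 degrees (1.0 is 360 degrees), then the closure, from 0 (fully open) to 1 (shut). In form: [[dx, dy, dz, yaw, fingers], ...]. A call has 1 to 20 rows; each row shifts and turns the commanded pose from where the row before left it, along the tool's axes as they then stand; what a row does not reach is not made up. A row lasts 1/10 s, in which the tool goes at most 50 mm and 8.59 degrees, less where a joint would pass 70% of its speed; a pose out of reach is approached as far as the arm can. A call with a number of a shift or a turn outside -1 to 1 is refused whole. A call with a gripper value outside its range is refused whole. The fingers move at their own pace and stop on an object; FORCE is the grip in N (left out, the last holds). Time passes only in rows, so rows that do not move let the fingers close. It gives the time, the measured TCP pose, the force and the opening at its end, in the units of the state.
- r.get_state(): the state, without advancing time (a new reading comes with each control period).
- r.snapshot(name): name is "side" or "top"; returns the picture (480x640x3 uint8, red, green, blue); there is no depth.
- r.get_calibration(name): a dict with "mtx" (3x3 intrinsics, pixels), "dist" ([k1, k2, p1, p2, k3] as OpenCV has them; the pictures are not rectified), "R" (3x3) and "t" (3): a world point X has camera coordinates R X + t. Camera axes: x right, y down, z forward; pixel columns grow to the right and rows downward; lengths in m; the calibration is good to about 2 mm. A picture is of the moment at which its call begins. get_calibration takes no time and is no camera call.
- r.finish_job(): hands the job in, once; it reports no verdict.
Trained networks look in the newest picture that a camera, given by its name, has taken for a name from the list of things; names that differ only in an ending like _2 or _b are one class to them, and where a whole thing is asked for, a point or a joint stands for the part that bears it (a point fixed in the world has none). Each returns a list of dicts, best first, with "score" (0 to 1); they miss things now and then, are a little off and sometimes report something else, mostly with a low value. They report only what shows in the picture. A call takes as long as a camera call.
- r.cut_out(thing, camera): "pixels" (480x640 bool, what is visible of it) and "rect" ([left, top, right, bottom] in pixels, round what is visible of it).
The state is a dict: "clock": time; "q": joint angles; "qd": joint speeds; "joint_torque": joint torques, N m; "tool_pos": TCP position; "eef_rot": TCP orientation; "contact_force": force on the tool from outside, world axes, zero at the start; "moment": the same for the moment, N m; "opening": opening from 0.0 (shut) to 1.0 (fully open).
Only numpy, scipy, OpenCV 4.12 (cv2) and the standard library are available. Lean on these libraries where they do the work, as an engineer would, in place of code of your own. Each camera call takes 0.05 s, during which the arm holds its last target.

### The job

Load the flat slide holder into the test stage without lifting it: press the clip's long thumb plate fully down with one fingertip and keep it down while the other fingertip pushes the holder by its upturned edge along the track, beneath the raised clip jaw, until it is fully home against the end stop. Only then let the thumb plate up so that the jaw springs down onto the holder and clamps it flat. Leave the clamp blocks, casting and cap where they are.

Things in the scene. Friction and masses are not known exactly. Their poses are not given: they have to be found in the camera images.
- stage: Test stage, fixed: grey base plate on four short pillars, x -85..+65, y -100..+100 mm, top at z = 35 mm. Origin on the bench, z up; +x = push direction, +y = left of that. Track: strip of the top along y = -28 between two guide rails 43 mm apart, their tops at z = 40. Clip hinge along x at y = +6, z = 51 mm, in two bearing blocks 12 mm wide, up to z = 57, at x = -68 and +8.
- clip (a joint): Sprung see-saw clip across the stage: thumb plate on the +y side of its hinge, jaw over the track on the -y side. 0 = at rest, jaw foot down and blocking the track; 0.40 rad = thumb plate fully down on a rigid stop, foot raised about 13 mm; about 0.17 with the jaw lying on the 6 mm holder. On the thumb plate about 1.3 N starts it moving, 3.5 N holds it fully down.
- thumb_plate (a point): Middle of the top of the clip's thumb plate, a plain steel strip 90 mm long (stage x -85..+5) and 26 mm wide. At rest it slopes up outward, its middle 55 mm above the bench; fully down it is level, 43 mm above the bench, over stage y +21..+47 (middle +34). A fingertip can slide along it while pressing.
- jaw_foot (a point): Middle of the underside of the jaw foot (12 mm along the track, 10 mm across; its near face is at stage x = +19 mm, its middle at x = +25, y = -28 mm).
- holder: Dark steel slide holder, loose, about 0.13 kg: flat plate 50 x 40 x 6 mm (x, y, z) with an upturned push edge across its rear (-x) end, 5 mm thick, 40 mm wide, 26 mm high (top 61 mm above the bench); a white coupon on it. Origin: centre of the plate's underside, so the rear face is at x = -25; +x along the track. Starts short of the jaw; fully home its origin is at stage x = +25, y = -28.
- track_end (a point): Foot of the end stop's near face in mid track (stage x = +50, y = -28, z = 35 mm): where the middle of the holder's front edge must arrive. The stop is 10 mm high above the track.
- block_a: Bystander: brown clamp block 24 x 60 x 29 mm, loose, lying on the stage's base plate left of the thumb plate. Origin under its centre.
- block_b: Bystander: brown clamp block 24 x 59 x 27 mm, loose on the cardboard. Origin under its centre.
- block_c: Bystander: brown clamp block 25 x 52 x 21 mm, loose on the cardboard. Origin under its centre.
- block_d: Bystander: brown clamp block 24 x 63 x 28 mm, loose on the cardboard. Origin under its centre.
- casting_a: Bystander: grey casting 60 x 110 x 28 mm, loose on the bench. Origin under its centre.
- cap_a: Bystander: round red cap 33 mm across, 14 mm high, loose, on the stage's base plate right of the track. Origin under its centre.

How it is judged:
On the way, in this order (a step that is already met when the one before it is completed fails the run):
1. the clip is held open while the holder is still short of the jaw (value of joint clip above 0.28 rad and x of holder in the frame of stage below -0.002 m), for 0.1 s.
2. the holder is home against the end stop while the clip is still held open (value of joint clip above 0.28 rad and x of holder in the frame of stage above 0.021 m), for 0.1 s.
At the end, for the whole second after the job is handed in: The holder lies flat in the track within 4 mm of fully home against the end stop, at rest, and the released clip's jaw rests on it (clip joint between 0.12 and 0.25 rad) (x of holder in the frame of stage between 0.021 and 0.028 m and y of holder in the frame of stage between -0.032 and -0.024 m and z of holder in the frame of stage below 0.038 m and angle between holder's own z axis and vertical below 0.08 rad and value of joint clip between 0.12 and 0.25 rad and linear speed of holder below 0.01 m/s); the robot touches nothing.
It fails at once if the holder is lifted off the track or tipped up (z of holder in the frame of stage above 0.047 m or angle between holder's own z axis and vertical above 0.35 rad).
It fails at once if a bystander is moved by more than 20 mm (distance of any of block_a, block_b, block_c, block_d, casting_a, cap_a from where it was at the start of the episode above 0.02 m).
It also fails if it takes over 42 s, if anything falls off the work surface, if the arm or the gripper's body presses on something with over 40 N, if the wrist force passes 120 N, or if a joint passes its speed limit or range.

## Working session

There is one attempt and no reset: what is moved stays moved. The work goes in short steps, Python scripts to look and compute and a shell command to move; the robot and the scene stay as the last step left them, time stands still between calls to the robot, and variables do not carry over. Pictures are saved under pics/ and viewed, and the job is handed in when it is done.

```bash
mkdir -p pics; ls
python3 - <<'E'
from plant import r
import cv2
s=r.get_state()
for k,v in s.items(): print(k,v)
for n in("side","top"):
    im=r.snapshot(n); cv2.imwrite(f"pics/{n}0.png",im[:,:,::-1])
    c=r.get_calibration(n); print(n,c)
E
```

```text
pics
clock 0.0
q [-1.22320148  0.68997092 -0.19449364  1.56632863  0.15731652  0.90253298
 -0.21508215]
qd [-0.00056081 -0.0018212   0.00079321 -0.00069112  0.0007185  -0.000455
 -0.00225539]
joint_torque [-4.04404700e-04 -5.27551603e+01 -1.26688868e+00 -1.53425646e+01
 -5.26121620e-02  6.75702584e-03  1.71428037e-04]
tool_pos [0.19277637 0.59380898 0.21172185]
eef_rot [ 8.08881633e-01  5.87970790e-01 -6.95689603e-04  6.07935946e-04]
contact_force [-0.3951209  -1.24291941 -0.35101546]
moment [ 0.02352451 -0.00287602 -0.00446817]
opening 1.0006264278916992
side {'mtx': array([[559.33193858,   0.        , 315.40419914],
       [  0.        , 559.33193858, 242.1562667 ],
       [  0.        ,   0.        ,   1.        ]]), 'dist': array([-0.02498311,  0.        ,  0.        ,  0.        ,  0.        ]), 'R': array([[ 0.89545923, -0.44442879, -0.02521538],
       [-0.20610726, -0.36373575, -0.90841406],
       [ 0.39455362,  0.81864483, -0.41731054]]), 't': array([-0.46005302,  0.24411329,  0.47979985])}
top {'mtx': array([[506.48284692,   0.        , 320.82726128],
       [  0.        , 506.48284692, 235.00163544],
       [  0.        ,   0.        ,   1.        ]]), 'dist': array([-0.08192315,  0.        ,  0.        ,  0.        ,  0.        ]), 'R': array([[ 2.30062926e-02, -9.99735228e-01, -4.29645771e-04],
       [-9.89164154e-01, -2.27006911e-02, -1.45048113e-01],
       [ 1.44999955e-01,  3.76200951e-03, -9.89424510e-01]]), 't': array([0.19186796, 0.63137004, 0.8325262 ])}
```

View pics/side0.png

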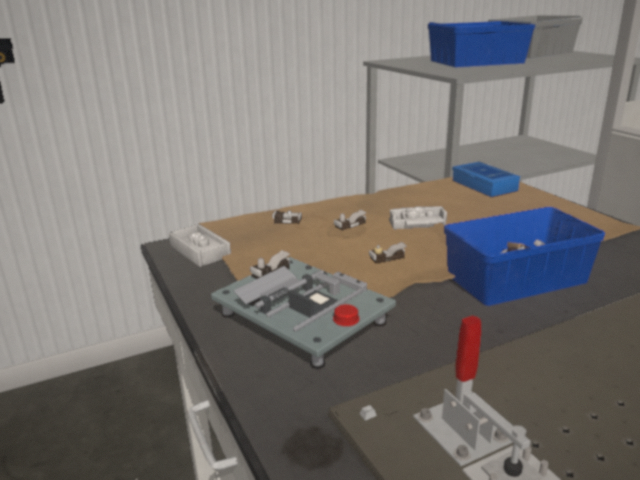

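View pics/top0.png

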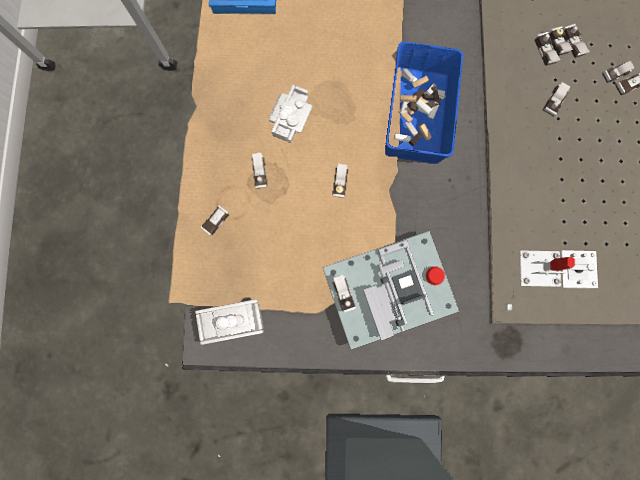

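```bash
cat > h.py <<'E'
import numpy as np, cv2
from plant import r
def cal(n):
    c=r.get_calibration(n); return c["mtx"],c["dist"],c["R"],c["t"]
def proj(n,P):
    K,d,R,t=cal(n); P=np.atleast_2d(np.array(P,float))
    return cv2.projectPoints(P,cv2.Rodrigues(R)[0],t,K,d)[0].reshape(-1,2)
def ray(n,uv,z):
    "intersect pixels with plane z"
    K,d,R,t=cal(n); uv=np.array(uv,float).reshape(-1,1,2)
    x=cv2.undistortPoints(uv,K,d).reshape(-1,2)
    D=np.c_[x,np.ones(len(x))]@R; C=-R.T@t
    return C+D*((z-C[2])/D[:,2])[:,None]
E
python3 - <<'E'
from h import *
print(proj("top",[[0,0,0],[.193,.595,.213]]),proj("side",[[0,0,0],[.193,.595,.213]]))
print(ray("top",[[325,266],[430,233],[458,311],[350,348]],.035))
for n in("top","side"):
  r.snapshot(n)
  for th in("stage","clip","holder","thumb_plate","block_a","cap_a"):
    for o in r.cut_out(th,n)[:2]:
        p=o["pixels"]; ys,xs=np.nonzero(p); print(n,th,round(o["score"],2),o["rect"],len(xs),xs.mean().round(1),ys.mean().round(1))
        np.save(f"pics/{n}_{th}_{round(o['score'],2)}.npy",p)
for n in("top","side"):
  im=cv2.imread(f"pics/{n}0.png")
  y0,x0=(220,310) if n=="top" else (240,200)
  cv2.imwrite(f"pics/{n}0z.png",cv2.resize(im[y0:y0+140,x0:x0+200],(800,560),interpolation=cv2.INTER_CUBIC))
E
```

```text
[[431.5459913  599.33807256]
 [ 30.01329737 523.94315549]] [[-205.12073677  518.35716198]
 [  -7.97442772  122.80963361]]
[[ 0.57403183  0.19784391  0.035     ]
 [ 0.63640626  0.01386968  0.035     ]
 [ 0.50084445 -0.03426108  0.035     ]
 [ 0.43450506  0.15205122  0.035     ]]
top stage 0.63 [323.6, 234.9, 459.3, 347.2] 8424 389.6 289.9
top clip 0.76 [361.6, 260.0, 404.9, 339.5] 1477 383.6 302.3
top holder 0.81 [391.2, 265.6, 423.1, 302.9] 708 407.3 286.9
top thumb_plate 0.72 [359.4, 258.2, 407.5, 337.9] 1527 383.5 302.8
top block_a 0.9 [253.5, 150.0, 265.5, 186.5] 408 258.9 170.9
top block_a 0.71 [336.6, 163.3, 348.0, 199.2] 421 339.8 180.5
top cap_a 0.75 [428.0, 266.0, 441.9, 284.9] 290 435.0 275.3
side stage 0.71 [169.3, 227.3, 228.3, 269.1] 1705 199.1 244.8
side stage 0.61 [211.7, 255.7, 395.1, 370.4] 8714 303.2 306.1
side clip 0.75 [236.7, 267.8, 337.8, 305.9] 1622 280.7 285.5
side holder 0.74 [333.5, 308.4, 359.2, 328.8] 473 345.5 315.9
side thumb_plate 0.71 [232.7, 266.0, 341.3, 308.2] 1708 280.0 285.9
side block_a 0.88 [246.6, 248.7, 290.3, 279.7] 607 269.5 265.1
side block_a 0.88 [273.0, 211.9, 303.4, 224.2] 311 286.4 217.6
side cap_a 0.89 [335.9, 307.2, 359.1, 327.7] 477 346.4 315.8
side cap_a 0.43 [371.2, 243.4, 406.9, 267.2] 505 387.5 253.9
```

View pics/side0z.png

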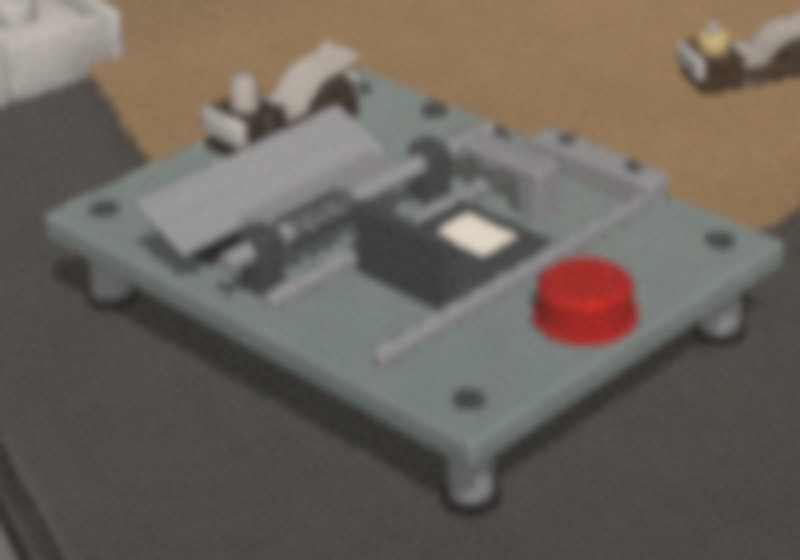

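View pics/top0z.png

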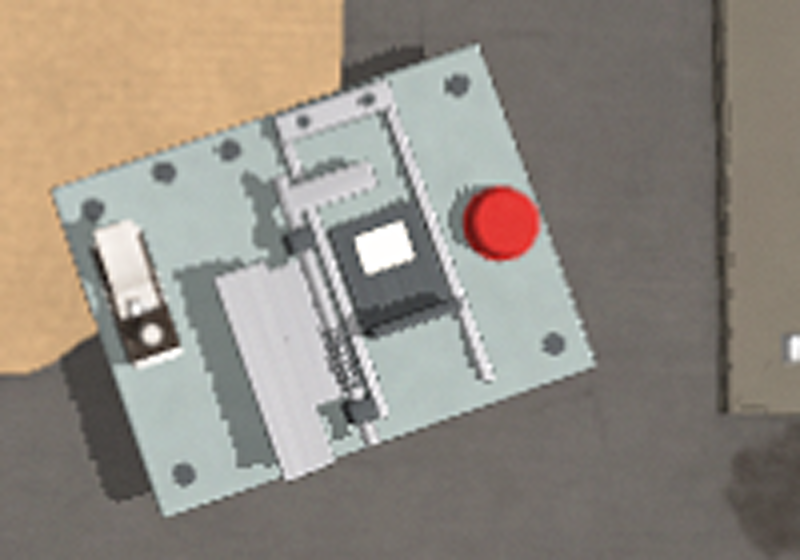

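```bash
cat >> h.py <<'E'
from scipy.optimize import least_squares
def S2W(p,P):
    P=np.atleast_2d(np.array(P,float)); c,s=np.cos(p[2]),np.sin(p[2])
    return np.c_[p[0]+c*P[:,0]-s*P[:,1],p[1]+s*P[:,0]+c*P[:,1],P[:,2]]
E
cat > fit.py <<'E'
from h import *
z=.035
top=[((65,100),(323,267)),((65,-100),(429.5,231.2)),((-85,-100),(459,311.5)),((-85,100),(351.2,349))]
side=[((-85,100),(211.3,294.5)),((-85,-100),(318,352)),((65,-100),(395.7,301.8))]
def res(p,split=False):
    o=[]
    for n,L in(("top",top),("side",side)):
        M=[[a[0]/1e3,a[1]/1e3,z] for a,_ in L]
        o.append((proj(n,S2W(p,M))-np.array([b for _,b in L])))
    return o if split else np.concatenate(o).ravel()
f=least_squares(res,[.53,.09,.33]); p=f.x
print(p,np.degrees(p[2])); print([x.round(1).tolist() for x in res(p,True)])
for nm in("top","side"):
    g=least_squares(lambda q: res(q,True)[0 if nm=="top" else 1].ravel(),p); print(nm,g.x)
np.save("stage.npy",p)
def draw(fn,out,xh,n,off,xo=0):
    im=cv2.imread(fn); k=5 if False else 4
    y0,x0=off; im=cv2.resize(im[y0:y0+140,x0:x0+200],(800,560),interpolation=cv2.INTER_CUBIC)
    def ln(A,B,col):
        q=((proj(n,S2W(p,np.array([A,B])/1e3))-[x0,y0]+.5)*k).astype(int)
        cv2.line(im,tuple(map(int,q[0])),tuple(map(int,q[1])),col,1)
    def poly(L,col):
        for a,b in zip(L,L[1:]+L[:1]): ln(a,b,col)
    poly([(65,100,35),(65,-100,35),(-85,-100,35),(-85,100,35)],(0,255,0))
    poly([(xh-25,-48,61),(xh-25,-8,61),(xh-25,-8,35),(xh-25,-48,35)],(0,0,255))
    poly([(xh-20,-48,61),(xh-20,-8,61),(xh-20,-8,41),(xh-20,-48,41)],(0,255,255))
    poly([(xh-20,-48,41),(xh-20,-8,41),(xh+25,-8,41),(xh+25,-48,41)],(255,255,0))
    c,s=np.cos(.4),np.sin(.4)
    poly([(-85,6+15,49.5),(-85,6+39,60),(5,6+39,60),(5,6+15,49.5)],(255,0,255))
    cv2.imwrite(out,im)
import sys
if __name__=="__main__":
    xh=float(sys.argv[1])
    draw("pics/top0.png",f"pics/top_o{sys.argv[2]}.png",xh,"top",(220,310))
    draw("pics/side0.png",f"pics/side_o{sys.argv[2]}.png",xh,"side",(240,200))
E
python3 fit.py -10 1
```

```text
[0.54482192 0.08509911 0.34765361] 19.919084858964
[[[0.0, 0.2], [0.8, -0.2], [1.1, 0.6], [-0.1, 1.2]], [[-0.5, -1.6], [-0.2, -0.7], [1.2, -1.6]]]
top [0.54562086 0.08588122 0.34808713]
side [0.54350095 0.08311489 0.34929947]
```

View pics/side_o1.png

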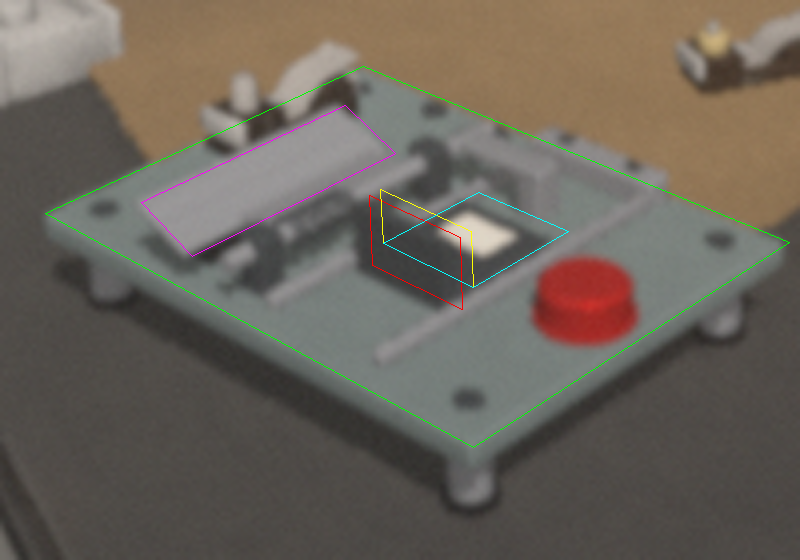

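View pics/top_o1.png

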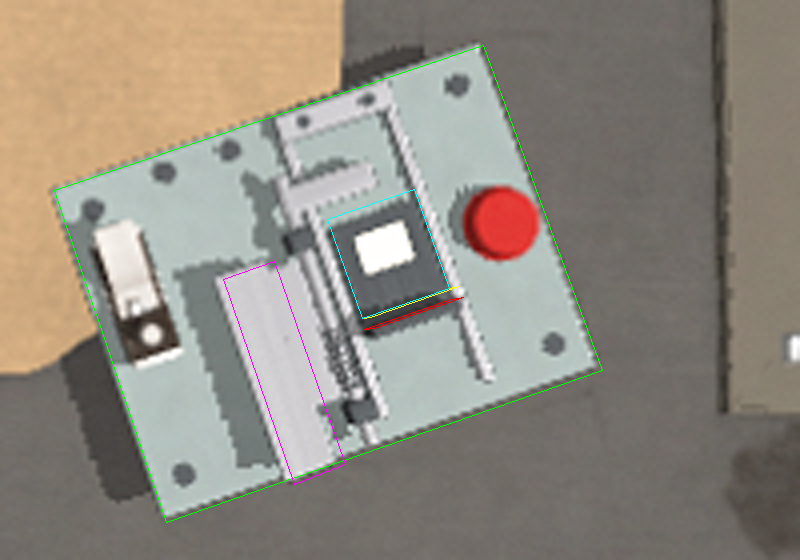

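```bash
python3 fit.py -15 2
cat > go.py <<'E'
from h import *
import sys
from scipy.spatial.transform import Rotation as Ro
p=np.load("stage.npy"); s=r.get_state()
R=Ro.from_quat(s["eef_rot"]).as_matrix(); T=s["tool_pos"]
tgt=S2W(p,[[float(v)/1e3 for v in sys.argv[1:4]]])[0]
yaw=np.degrees(np.arctan2(R[1,0],R[0,0])); want=np.degrees(p[2])+90
c,sn=np.cos(p[2]),np.sin(p[2]); d=T[:2]-p[:2]
print("clock",s["clock"],"stage xyz mm",np.round([1e3*(c*d[0]+sn*d[1]),1e3*(-sn*d[0]+c*d[1]),1e3*T[2]],1),"tilt",R[:,2].round(4))
print("yaw",yaw,"want",want,"tool turn frac",-(want-yaw)/360, "tgt",tgt,"|r|",np.hypot(*tgt[:2]))
print("shift tool frame",(R.T@(tgt-T)).round(4),"F",s["contact_force"].round(2),"open",s["opening"])
a=np.radians(want); Rt=np.array([[np.cos(a),np.sin(a),0],[np.sin(a),-np.cos(a),0],[0,0,-1]])
print("shift in final frame",(Rt.T@(tgt-T)).round(4))
E
python3 go.py -57 3 120
```

```text
[0.54482192 0.08509911 0.34765361] 19.919084858964
[[[0.0, 0.2], [0.8, -0.2], [1.1, 0.6], [-0.1, 1.2]], [[-0.5, -1.6], [-0.2, -0.7], [1.2, -1.6]]]
top [0.54562086 0.08588122 0.34808713]
side [0.54350095 0.08311489 0.34929947]
clock 0.8 stage xyz mm [-157.3  598.9  212.6] tilt [ 0.e+00  2.e-04 -1.e+00]
yaw 72.02200516173122 want 109.919084858964 tool turn frac -0.10526966582564662 tgt [0.49020988 0.06850015 0.12      ] |r| 0.49497272627698247
shift tool frame [-0.4086  0.4452  0.0925] F [ 0.71 -0.8   0.04] open 1.0030694410207666
shift in final frame [-0.5959  0.1003  0.0926]
```

View pics/side_o2.png

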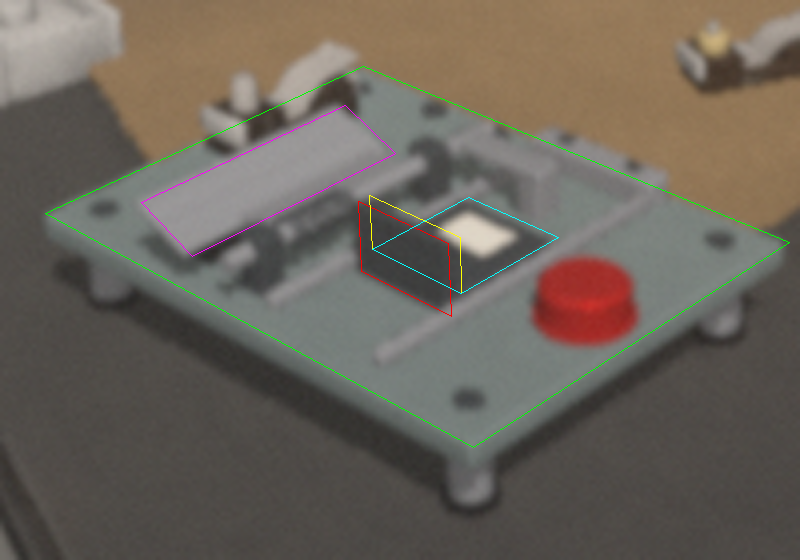

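View pics/top_o2.png

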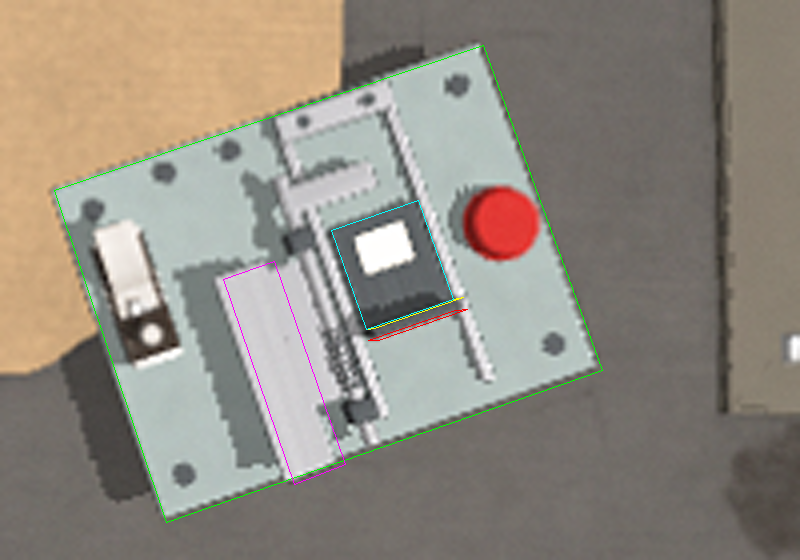

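```bash
python3 -m jog '[[0,0,0,-0.015,0.49],[0,0,0,-0.018,0.49],[0,0,0,-0.018,0.49],[0,0,0,-0.018,0.49],[0,0,0,-0.018,0.49],[-0.01,0.002,0,-0.018,0.49],[-0.02,0.004,0,0,0.49],[-0.03,0.005,0,0,0.49],[-0.03,0.005,0,0,0.49],[-0.03,0.005,0,0,0.49],[-0.03,0.005,0,0,0.49],[-0.03,0.005,0,0,0.49],[-0.03,0.005,0,0,0.49],[-0.03,0.005,0,0,0.49],[-0.03,0.005,0,0,0.49],[-0.03,0.005,0,0,0.49],[-0.03,0.005,0,0,0.49],[-0.03,0.005,0,0,0.49],[-0.02,0.004,0,0,0.49],[-0.01,0.002,0,0,0.49]]' && python3 go.py -56 3.5 120
```

```text
clock: 2.8
tool_pos: [0.3883, 0.2478, 0.2126]
eef_rot: [0.576, 0.817, -0.0, 0.0]
contact_force: [0.3, 1.0, -0.2]
opening: 0.509
clock 2.8 stage xyz mm [-91.7 206.3 212.6] tilt [ 5.e-04 -8.e-04 -1.e+00]
yaw 109.63559769536482 want 109.919084858964 tool turn frac -0.0007874643433310446 tgt [0.49097971 0.06931093 0.12      ] |r| 0.4958478413602294
shift tool frame [-0.2025  0.0367  0.0928] F [ 0.32  1.01 -0.19] open 0.5085521123571362
shift in final frame [-0.2028  0.0357  0.0926]
```

```bash
python3 -m jog '[[-0.01,0.002,0,-0.0008,0.49],[-0.02,0.004,0.005,0,0.49],[-0.03,0.005,0.01,0,0.49],[-0.03,0.005,0.01,0,0.49],[-0.03,0.005,0.01,0,0.49],[-0.03,0.005,0.01,0,0.49],[-0.03,0.005,0.01,0,0.49],[-0.0155,0.003,0.01,0,0.49],[-0.007,0.0017,0.007,0,0.49],[0,0,0,0,0.49],[0,0,0,0,0.49]]' && python3 go.py -56 3.5 120
python3 - <<'E'
from h import *
for n,(y0,x0) in(("top",(190,310)),("side",(170,180))):
    im=r.snapshot(n)[:,:,::-1]; cv2.imwrite(f"pics/{n}1.png",im)
    cv2.imwrite(f"pics/{n}1z.png",cv2.resize(im[y0:y0+180,x0:x0+240],(800,600),interpolation=cv2.INTER_CUBIC))
E
```

```text
clock: 3.9
tool_pos: [0.4898, 0.0738, 0.1406]
eef_rot: [0.572, 0.82, 0.0, -0.001]
contact_force: [-0.9, 0.3, -0.1]
opening: 0.508
clock 3.9 stage xyz mm [-55.6   8.1 140.6] tilt [-3.0e-04  1.4e-03 -1.0e+00]
yaw 110.2528253716438 want 109.919084858964 tool turn frac 0.0009270569796661003 tgt [0.49097971 0.06931093 0.12      ] |r| 0.4958478413602294
shift tool frame [-0.0047 -0.0004  0.0206] F [-0.86  0.27 -0.09] open 0.5083832553336683
shift in final frame [-0.0046 -0.0004  0.0206]
```

View pics/side1z.png

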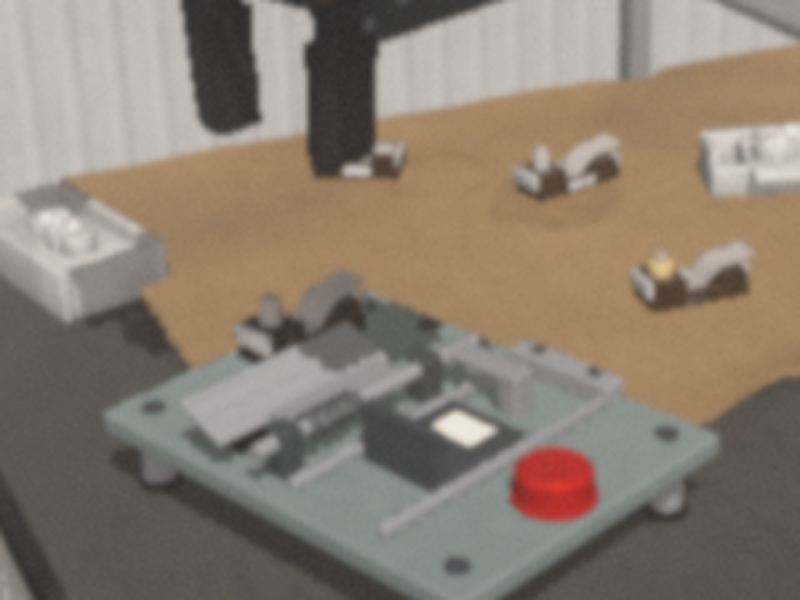

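View pics/top1z.png

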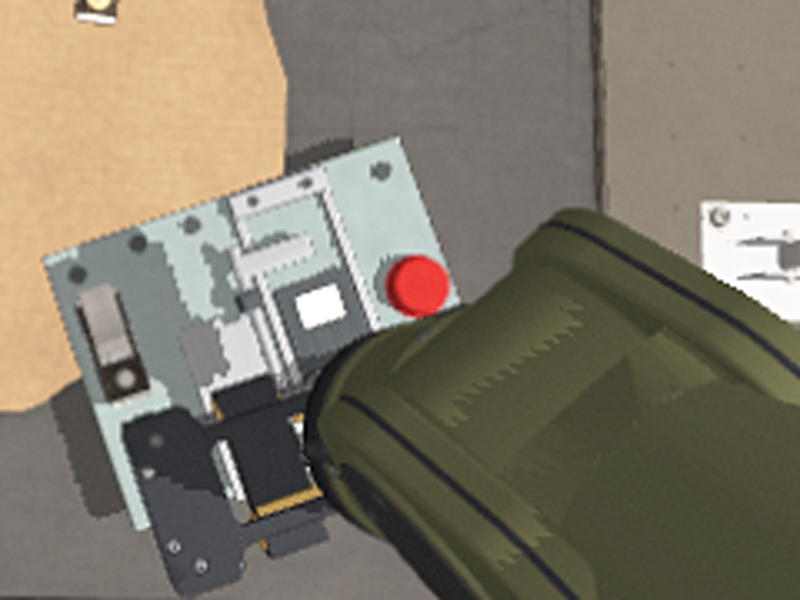

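Run:
```python
from h import *
p=np.load("stage.npy")
w=.508*44
for y in (8.1+w,8.1+w+17.5,8.1-w,8.1-w-17.5):
    for x in(-64.6,-46.6):
        q=proj("side",S2W(p,[[x/1e3,y/1e3,.1406]]))[0]; print(round(y,1),x,q.round(1),((q-[180,170])*800/240).round())
```

```text
30.5 -64.6 [249.8 230.2] [233. 201.]
30.5 -46.6 [260.9 225.8] [270. 186.]
48.0 -64.6 [240.7 226.6] [202. 189.]
48.0 -46.6 [251.7 222.3] [239. 174.]
-14.3 -64.6 [274.5 240.1] [315. 234.]
-14.3 -46.6 [285.7 235.3] [352. 218.]
-31.8 -64.6 [284.8 244.2] [349. 247.]
-31.8 -46.6 [296.  239.2] [387. 231.]
```

```bash
python3 -m jog '[[-0.002,0,0.005,0.0009,0.49],[-0.0026,-0.0004,0.015,0,0.49],[0,0,0.02,0,0.49],[0,0,0.015,0,0.49],[0,0,0.008,0,0.49],[0,0,0,0,0.49],[0,0,0,0,0.49]]' && python3 go.py -56 3.5 43
python3 - <<'E'
from h import *
for n,(y0,x0) in(("side",(200,180)),):
    im=r.snapshot(n)[:,:,::-1]; cv2.imwrite(f"pics/{n}2.png",im)
    im=cv2.resize(im[y0:y0+180,x0:x0+240],(800,600),interpolation=cv2.INTER_CUBIC)
    p=np.load("stage.npy"); w=.508*44; z=r.get_state()["tool_pos"][2]
    for y in (3.5+w,3.5+w+17.5,3.5-w,3.5-w-17.5):
      for x in(-65,-47):
        q=(proj("side",S2W(p,[[x/1e3,y/1e3,z]]))[0]-[x0,y0])*800/240; cv2.circle(im,tuple(map(int,q)),3,(0,255,0),-1)
    cv2.imwrite(f"pics/{n}2z.png",im)
E
```

```text
clock: 4.7
tool_pos: [0.4916, 0.0678, 0.0778]
eef_rot: [0.575, 0.818, 0.0, 0.0]
contact_force: [-0.5, -0.8, -0.5]
opening: 0.505
clock 4.7 stage xyz mm [-55.9   1.8  77.8] tilt [ 5.e-04  2.e-04 -1.e+00]
yaw 109.80858591570166 want 109.919084858964 tool turn frac -0.00030694150906206293 tgt [0.49097971 0.06931093 0.043     ] |r| 0.4958478413602294
shift tool frame [ 0.0017 -0.0001  0.0348] F [-0.49 -0.75 -0.5 ] open 0.504919147158886
shift in final frame [ 0.0017 -0.0001  0.0348]
```

View pics/side2z.png

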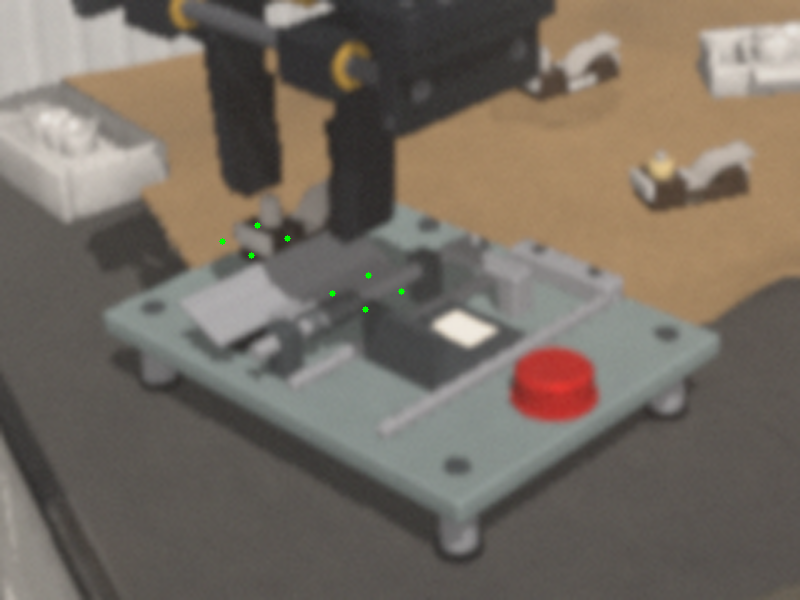

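Run:
```python
from h import *
p=np.load("stage.npy")
y0,x0=190,310
im=r.snapshot("top")[:,:,::-1]; cv2.imwrite("pics/top2.png",im)
im=cv2.resize(im[y0:y0+180,x0:x0+240],(800,600),interpolation=cv2.INTER_CUBIC)
s=r.get_state();T=s["tool_pos"];a=np.radians(109.8);ax=np.array([np.cos(a),np.sin(a),0]);ay=np.array([np.sin(a),-np.cos(a),0])
def d(P,col):
    q=(proj("top",[P])[0]-[x0,y0])*800/240; cv2.circle(im,tuple(map(int,q)),3,col,-1)
for z,col in((0,(0,255,0)),(.064,(0,255,255)),(.1,(0,0,255))):
    d(T+[0,0,z],col)
    for sx in(-1,1):
        for sy in(-1,1): d(T+[0,0,z]+sx*ax*(.0935 if z else .04)+sy*ay*(.0375 if z else .009),col)
cv2.imwrite("pics/top2z.png",im)
```

```text
(no output)
```

View pics/top2z.png

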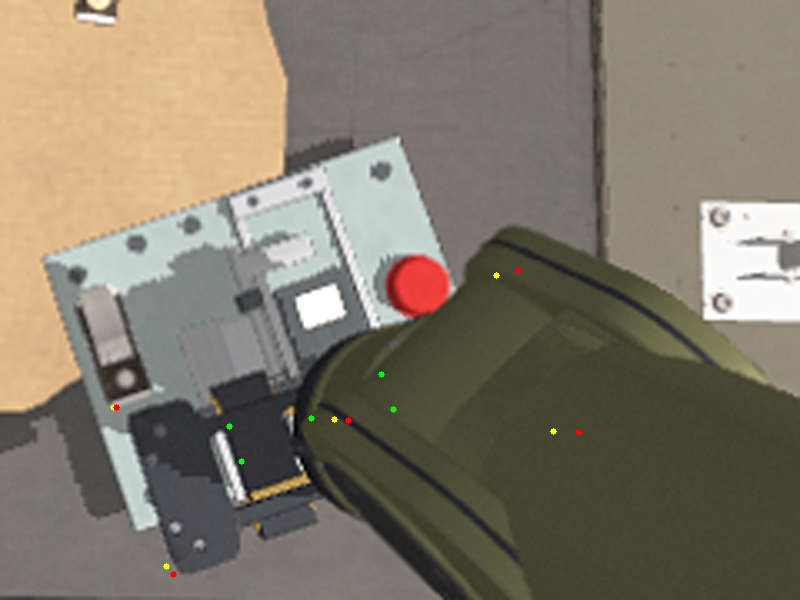

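```bash
python3 -m jog '[[0.001,0,0.003,-0.0003,0.49],[0,0,0.006,0,0.49],[0,0,0.003,0,0.49],[0,0,0,0,0.49],[0,0,0,0,0.49]]' && python3 go.py -56 3.5 43;  cat > sv.py <<'E'
from h import *
import sys
k=sys.argv[1]; dz=float(sys.argv[2])/1e3
y0,x0=220,200
im=r.snapshot("side")[:,:,::-1]; cv2.imwrite(f"pics/side{k}.png",im)
im=cv2.resize(im[y0:y0+120,x0:x0+160],(800,600),interpolation=cv2.INTER_CUBIC)
s=r.get_state();T=s["tool_pos"];a=np.radians(109.9);ax=np.array([np.cos(a),np.sin(a),0]);ay=np.array([np.sin(a),-np.cos(a),0])
w=s["opening"]*.044
for x in(w,w+.0175,-w,-w-.0175):
  for y in(-.009,.009):
    q=(proj("side",[T+ax*x+ay*y+[0,0,dz]])[0]-[x0,y0])*5; cv2.circle(im,tuple(map(int,q)),3,(0,255,0),-1)
cv2.imwrite(f"pics/side{k}z.png",im)
E
python3 sv.py 3 27
```

```text
clock: 5.3
tool_pos: [0.491, 0.0684, 0.0654]
eef_rot: [0.574, 0.819, -0.0, -0.0]
contact_force: [0.4, -1.0, 0.5]
opening: 0.513
clock 5.3 stage xyz mm [-56.3   2.6  65.4] tilt [-3.e-04 -1.e-04 -1.e+00]
yaw 109.9000488411112 want 109.919084858964 tool turn frac -5.2877827368883836e-05 tgt [0.49097971 0.06931093 0.043     ] |r| 0.4958478413602294
shift tool frame [0.0009 0.0003 0.0224] F [ 0.43 -0.98  0.49] open 0.5126819351439893
shift in final frame [0.0009 0.0003 0.0224]
```

View pics/side3z.png

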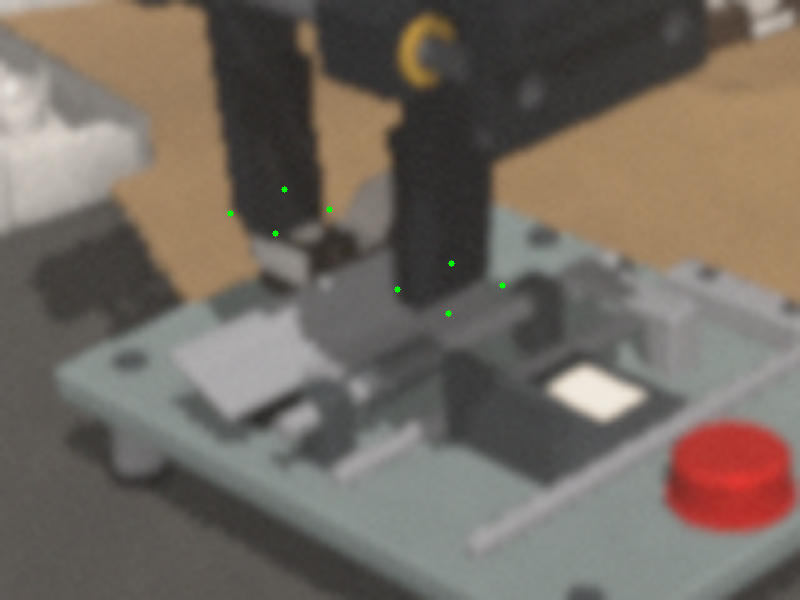

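```bash
python3 -m jog '[[0.0007,0,0.004,0,0.49],[0,0,0.004,0,0.49],[0,0,0.002,0,0.49],[0,0,0,0,0.49],[0,0,0,0,0.49]]' && python3 -m jog '[[0,0,0.004,0,0.49],[0,0,0.004,0,0.49],[0,0,0.002,0,0.49],[0,0,0,0,0.49],[0,0,0,0,0.49]]' && python3 sv.py 4 27
```

```text
clock: 5.85
tool_pos: [0.4908, 0.069, 0.0554]
eef_rot: [0.574, 0.819, -0.0, -0.0]
contact_force: [-0.0, -0.2, 0.1]
opening: 0.51
clock: 6.35
tool_pos: [0.4908, 0.069, 0.0454]
eef_rot: [0.574, 0.819, -0.0, -0.0]
contact_force: [-0.2, -0.4, 0.4]
opening: 0.511
```

View pics/side4z.png

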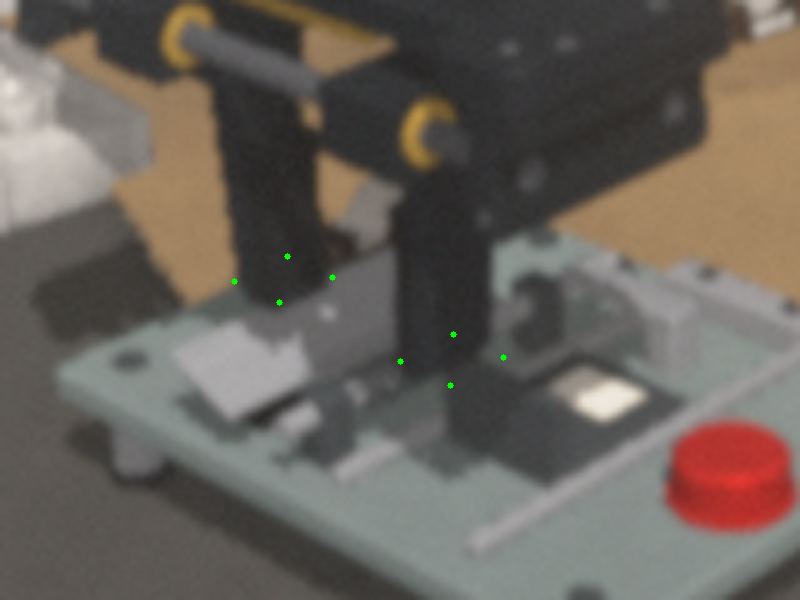

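```bash
python3 -m jog '[[0,0,0.003,0,0.49],[0,0,0.003,0,0.49],[0,0,0.002,0,0.49],[0,0,0,0,0.49],[0,0,0,0,0.49]]' && python3 -m jog '[[0,0,0.003,0,0.49],[0,0,0.002,0,0.49],[0,0,0,0,0.49],[0,0,0,0,0.49]]' && python3 sv.py 5 27
```

```text
clock: 6.9
tool_pos: [0.4908, 0.069, 0.0374]
eef_rot: [0.574, 0.819, -0.0, -0.0]
contact_force: [-0.8, -0.0, -0.3]
opening: 0.514
clock: 7.3
tool_pos: [0.4908, 0.069, 0.0324]
eef_rot: [0.574, 0.819, -0.0, -0.0]
contact_force: [0.6, 0.3, -0.4]
opening: 0.513
```

View pics/side5z.png

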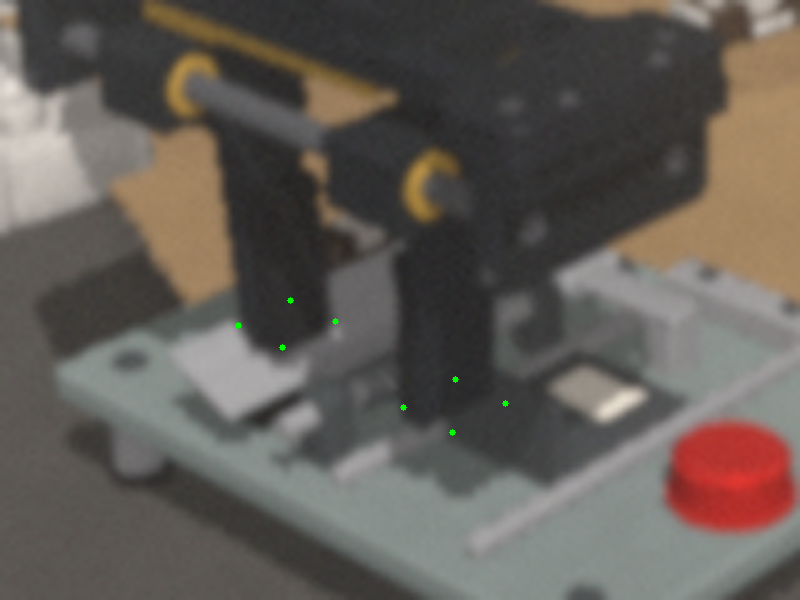

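```bash
python3 -m jog '[[0,0,0.002,0,0.49],[0,0,0.002,0,0.49],[0,0,0,0,0.49]]' && python3 -m jog '[[0,0,0.002,0,0.49],[0,0,0.002,0,0.49],[0,0,0,0,0.49]]' && python3 sv.py 6 27
```

```text
clock: 7.65
tool_pos: [0.4907, 0.069, 0.0283]
eef_rot: [0.574, 0.819, -0.0, -0.0]
contact_force: [-0.1, 0.1, -0.3]
opening: 0.506
clock: 7.95
tool_pos: [0.4909, 0.0691, 0.0244]
eef_rot: [0.574, 0.819, 0.0, -0.0]
contact_force: [-0.9, -0.1, 1.9]
opening: 0.509
```

View pics/side6z.png

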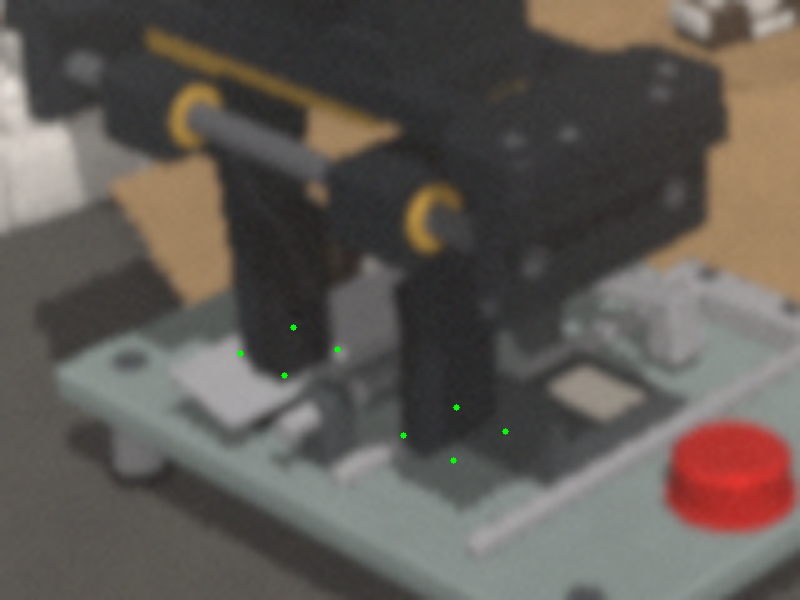

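```bash
python3 -m jog '[[0,0,0.002,0,0.49],[0,0,0.002,0,0.49],[0,0,0,0,0.49]]' && python3 -m jog '[[0,0,0.002,0,0.49],[0,0,0.001,0,0.49],[0,0,0,0,0.49]]'&& python3 sv.py 7 29
```

```text
clock: 8.3
tool_pos: [0.4909, 0.0688, 0.0204]
eef_rot: [0.574, 0.819, -0.0, 0.0]
contact_force: [-1.0, -0.2, 2.8]
opening: 0.509
clock: 8.6
tool_pos: [0.4912, 0.0683, 0.0175]
eef_rot: [0.575, 0.818, -0.0, 0.0]
contact_force: [-0.1, -2.4, 5.5]
opening: 0.509
```

View pics/side7z.png

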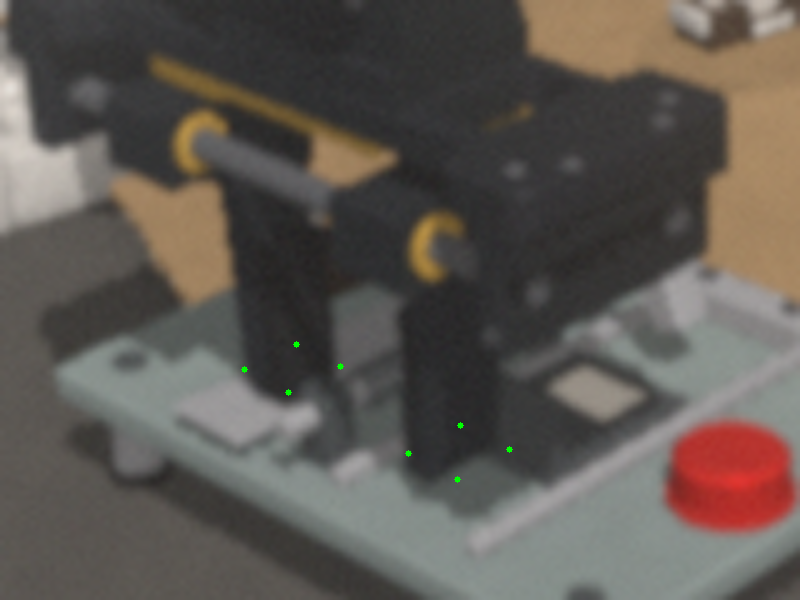

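```bash
python3 -m jog '[[0,0,0.001,0,0.49],[0,0,0,0,0.49],[0,0,0,0,0.49]]' && python3 -m jog '[[0,0,0.001,0,0.49],[0,0,0,0,0.49],[0,0,0,0,0.49]]'; python3 go.py -56 3.5 43
python3 sv.py 8 29;  python3 - <<'E'
from h import *
y0,x0=210,330
im=r.snapshot("top")[:,:,::-1]; cv2.imwrite("pics/top8z.png",cv2.resize(im[y0:y0+120,x0:x0+160],(800,600),interpolation=cv2.INTER_CUBIC))
print(r.get_state()["moment"],r.get_state()["contact_force"])
E
```

```text
clock: 8.95
tool_pos: [0.4912, 0.0683, 0.017]
eef_rot: [0.575, 0.818, -0.0, 0.001]
contact_force: [-0.0, -2.6, 9.3]
opening: 0.513
clock: 9.25
tool_pos: [0.4913, 0.0683, 0.0167]
eef_rot: [0.575, 0.818, 0.0, 0.001]
contact_force: [-0.4, -3.5, 17.2]
opening: 0.51
clock 9.25 stage xyz mm [-56.    2.4  16.7] tilt [ 0.0015 -0.001  -1.    ]
yaw 109.8604570285211 want 109.919084858964 tool turn frac -0.00016285508456361539 tgt [0.49097971 0.06931093 0.043     ] |r| 0.4958478413602294
shift tool frame [ 0.0011  0.0001 -0.0263] F [-0.41 -3.51 17.17] open 0.5099678611612513
shift in final frame [ 0.0011  0.     -0.0263]
[-0.18342028  0.36987634  0.05456941] [-1.06172598 -3.48849275 17.37126847]
```

View pics/side8z.png

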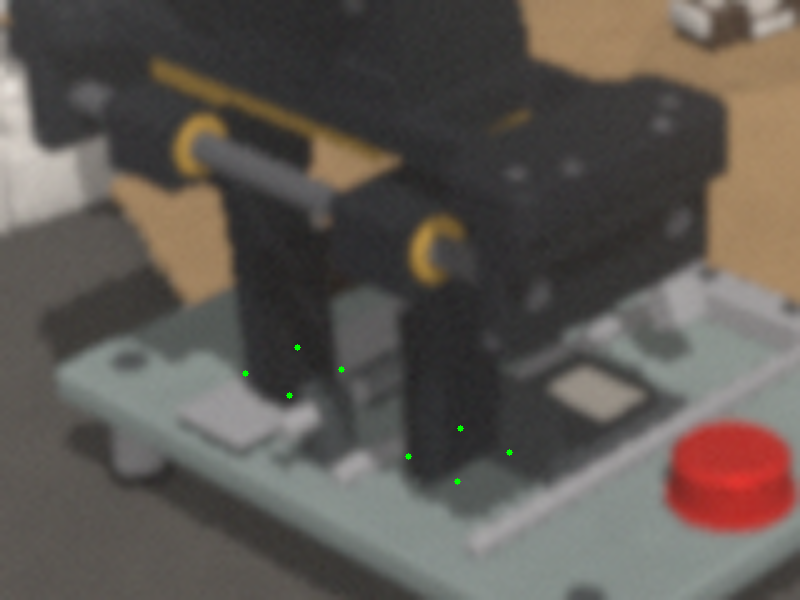

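View pics/top8z.png

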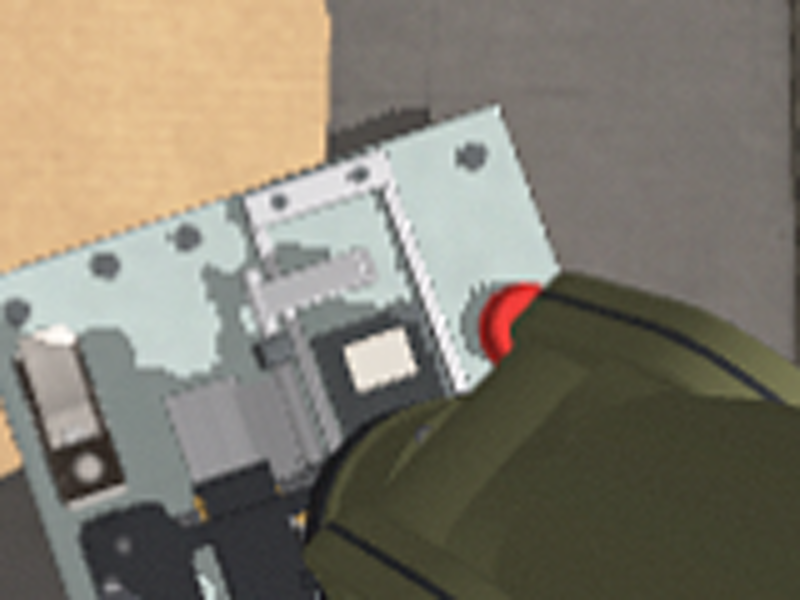

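Run:
```python
from h import *
y0,x0=180,190
im=r.snapshot("side")[:,:,::-1]
im=cv2.resize(im[y0:y0+150,x0:x0+200],(800,600),interpolation=cv2.INTER_CUBIC)
s=r.get_state();T=s["tool_pos"].copy();T[2]=.043;a=np.radians(109.9);ax=np.array([np.cos(a),np.sin(a),0]);ay=np.array([np.sin(a),-np.cos(a),0])
def P(x,y,z): return tuple(map(int,(proj("side",[T+ax*x/1e3+ay*y/1e3+[0,0,z/1e3]])[0]-[x0,y0])*4))
for z,c in((38,(0,255,0)),(64,(0,0,255))):
    L=[(-93.5,-37.5),(-93.5,37.5),(93.5,37.5),(93.5,-37.5)]
    for u,v in zip(L,L[1:]+L[:1]): cv2.line(im,P(*u,z),P(*v,z),c,1)
# jaw region of clip raised: stage x 19..31, y -33..-0 ; z 48 and 65
p=np.load("stage.npy")
cv2.imwrite("pics/side9z.png",im)
```

```text
(no output)
```

View pics/side9z.png

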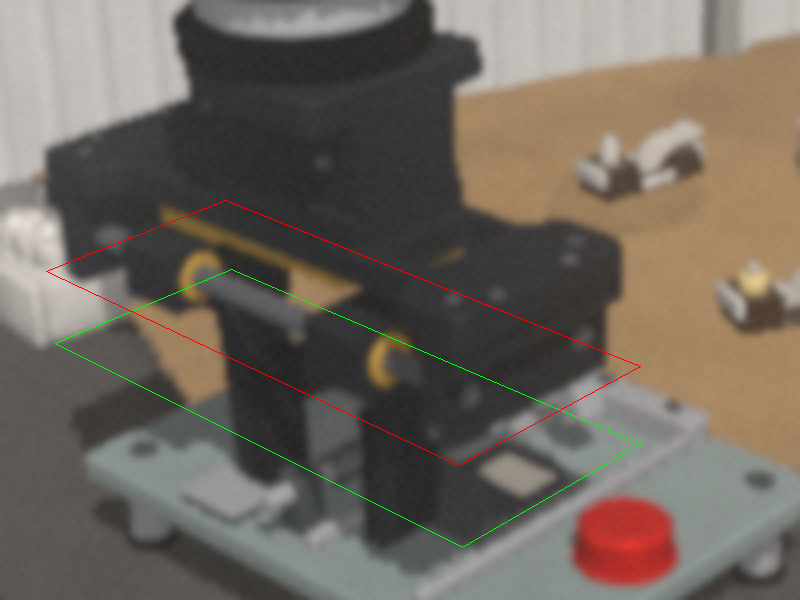

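```bash
python3 -m jog '[[0,0,-0.0007,0,0.49],[0,0.002,0,0,0.49],[0,0.002,0,0,0.49],[0,0.002,0,0,0.49],[0,0.002,0,0,0.49],[0,0.002,0,0,0.49],[0,0.002,0,0,0.49],[0,0.002,0,0,0.49],[0,0.002,0,0,0.49],[0,0.002,0,0,0.49],[0,0.002,0,0,0.49],[0,0,0,0,0.49]]'; python3 go.py -9 3.5 17; python3 sv.py 10 26
```

```text
clock: 10.6
tool_pos: [0.4979, 0.0709, 0.0164]
eef_rot: [0.573, 0.819, -0.01, -0.005]
contact_force: [-19.3, -6.1, 28.1]
opening: 0.515
clock 10.6 stage xyz mm [-49.    2.6  16.4] tilt [-0.0197 -0.0109 -0.9997]
yaw 110.01130703527163 want 109.919084858964 tool turn frac 0.00025617271196563726 tgt [0.53516792 0.08532349 0.017     ] |r| 0.5419269344765546
shift tool frame [ 0.0008  0.04   -0.0015] F [-19.32  -6.1   28.09] open 0.5145937024597221
shift in final frame [ 0.0009  0.04   -0.0006]
```

View pics/side10z.png

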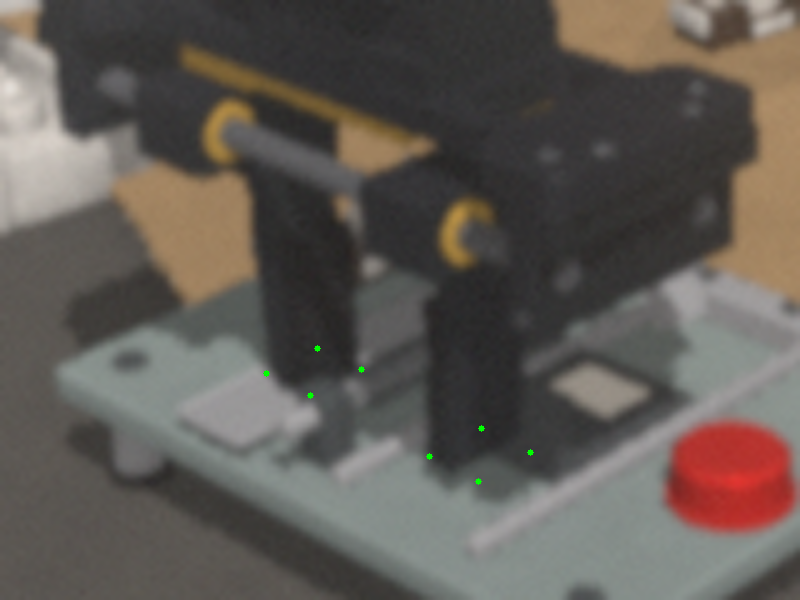

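```bash
python3 -c "
from plant import r
for i in range(1): print(r.get_state()['moment'],r.get_state()['contact_force'])"
python3 -m jog '[[0,-0.003,0,0,0.49],[0,-0.003,0,0,0.49],[0,-0.003,0,0,0.49],[0,-0.002,0,0,0.49],[0,0,0,0,0.49]]'; python3 go.py -9 3.5 17;python3 -c "
from plant import r
for i in range(1): print(r.get_state()['moment'],r.get_state()['contact_force'])"
```

```text
[-0.73526033  4.34478029  0.55711223] [-19.01094993  -6.756454    26.90598345]
clock: 11.15
tool_pos: [0.4979, 0.0709, 0.0169]
eef_rot: [0.574, 0.819, -0.001, -0.0]
contact_force: [-3.3, -2.9, 14.0]
opening: 0.511
clock 11.15 stage xyz mm [-49.    2.7  16.9] tilt [-0.0019 -0.002  -1.    ]
yaw 109.89428637606619 want 109.919084858964 tool turn frac -6.888467471613226e-05 tgt [0.53516792 0.08532349 0.017     ] |r| 0.5419269344765546
shift tool frame [ 0.0008  0.04   -0.0002] F [-3.33 -2.9  14.  ] open 0.510914132690158
shift in final frame [ 0.0008  0.04   -0.0001]
[-0.27777422  0.84096836  0.16733852] [-3.33088533 -2.9046186  13.99767228]
```

```bash
python3 -m jog '[[0,0,-0.0009,0,0.49],[0,0,0,0,0.49]]'; python3 -m jog '[[0,0.002,0,0,0.49],[0,0.002,0,0,0.49],[0,0.002,0,0,0.49],[0,0.002,0,0,0.49],[0,0,0,0,0.49]]'; python3 go.py -9 3.5 17
```

```text
clock: 11.35
tool_pos: [0.4979, 0.0712, 0.0172]
eef_rot: [0.574, 0.819, -0.001, -0.0]
contact_force: [-1.3, -2.6, 5.6]
opening: 0.511
clock: 11.85
tool_pos: [0.5021, 0.0728, 0.0169]
eef_rot: [0.574, 0.819, -0.004, -0.002]
contact_force: [-8.2, -3.4, 12.0]
opening: 0.51
clock 11.85 stage xyz mm [-44.4   3.   16.9] tilt [-0.0082 -0.0044 -1.    ]
yaw 109.9320454871639 want 109.919084858964 tool turn frac 3.600174499973876e-05 tgt [0.53516792 0.08532349 0.017     ] |r| 0.5419269344765546
shift tool frame [ 0.0005  0.0354 -0.0004] F [-8.2  -3.45 11.96] open 0.5097287717031016
shift in final frame [ 0.0005  0.0354 -0.0001]
```

```bash
python3 -m jog '[[0,0,-0.0006,0,0.49],[0,0.002,0,0,0.49],[0,0.002,0,0,0.49],[0,0.002,0,0,0.49],[0,0.002,0,0,0.49],[0,0.002,0,0,0.49],[0,0,0,0,0.49]]'; python3 go.py -9 3.5 17;python3 -c "
from plant import r
for i in range(1): print(r.get_state()['moment'],r.get_state()['contact_force'])"; python3 sv.py 11 26
```

```text
clock: 12.55
tool_pos: [0.5169, 0.0787, 0.0177]
eef_rot: [0.574, 0.819, 0.001, 0.0]
contact_force: [-2.3, 0.4, 3.7]
opening: 0.508
clock 12.55 stage xyz mm [-28.4   3.4  17.7] tilt [ 9.e-04  7.e-04 -1.e+00]
yaw 109.89463017451546 want 109.919084858964 tool turn frac -6.792967902372975e-05 tgt [0.53516792 0.08532349 0.017     ] |r| 0.5419269344765546
shift tool frame [0.0001 0.0194 0.0007] F [-2.26  0.44  3.66] open 0.5081916161544056
shift in final frame [0.0001 0.0194 0.0007]
[ 6.32486203e-02  4.48787916e-01 -4.11932535e-05] [-2.26411122  0.44159817  3.6589618 ]
```

View pics/side11z.png

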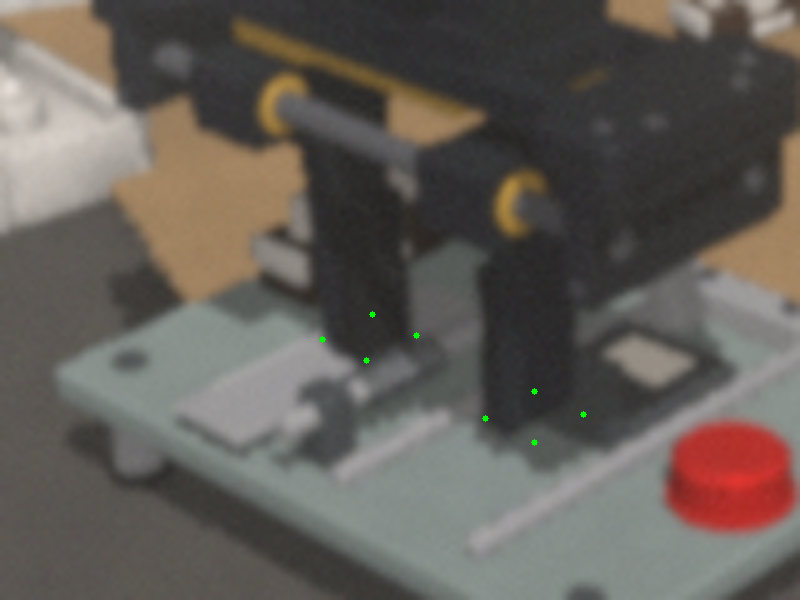

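```bash
python3 -m jog '[[0,0.001,0.0003,0,0.49],[0,0.002,0,0,0.49],[0,0.002,0,0,0.49],[0,0.002,0,0,0.49],[0,0.002,0,0,0.49],[0,0.002,0,0,0.49],[0,0,0,0,0.49]]'; python3 go.py -9 3.5 17
```

```text
clock: 13.3
tool_pos: [0.5273, 0.0822, 0.0174]
eef_rot: [0.574, 0.819, 0.0, 0.0]
contact_force: [-3.2, -0.7, 4.2]
opening: 0.511
clock 13.3 stage xyz mm [-17.5   3.2  17.4] tilt [ 9.e-04  5.e-04 -1.e+00]
yaw 109.88820368309892 want 109.919084858964 tool turn frac -8.578104406965615e-05 tgt [0.53516792 0.08532349 0.017     ] |r| 0.5419269344765546
shift tool frame [0.0003 0.0085 0.0005] F [-3.17 -0.71  4.15] open 0.5109552231230212
shift in final frame [0.0003 0.0085 0.0004]
```

```bash
python3 -m jog '[[0,0.002,0.0002,0,0.49],[0,0.002,0,0,0.49],[0,0.002,0,0,0.49],[0,0.001,0,0,0.49],[0,0,0,0,0.49]]'; python3 -m jog '[[0,0.001,0,0,0.49],[0,0.001,0,0,0.49],[0,0,0,0,0.49]]';python3 go.py -9 3.5 17;python3 -c "
from plant import r
for i in range(1): print(r.get_state()['moment'],r.get_state()['contact_force'])"; python3 sv.py 12 26;  python3 - <<'E'
from h import *
y0,x0=210,330
im=r.snapshot("top")[:,:,::-1]; cv2.imwrite("pics/top12z.png",cv2.resize(im[y0:y0+120,x0:x0+160],(800,600),interpolation=cv2.INTER_CUBIC))
E
```

```text
clock: 13.8
tool_pos: [0.5328, 0.084, 0.0172]
eef_rot: [0.574, 0.819, -0.0, -0.0]
contact_force: [-4.2, -1.8, 5.8]
opening: 0.51
clock: 14.1
tool_pos: [0.5344, 0.0846, 0.0172]
eef_rot: [0.574, 0.819, -0.001, -0.0]
contact_force: [-3.7, -2.6, 5.8]
opening: 0.511
clock 14.1 stage xyz mm [-9.9  3.1 17.2] tilt [-1.2e-03 -8.0e-04 -1.0e+00]
yaw 109.89487015820069 want 109.919084858964 tool turn frac -6.726305767585927e-05 tgt [0.53516792 0.08532349 0.017     ] |r| 0.5419269344765546
shift tool frame [0.0004 0.0009 0.0002] F [-3.69 -2.57  5.78] open 0.5112956163163611
shift in final frame [0.0004 0.0009 0.0002]
[-0.23040885  0.9256204   0.03038081] [-3.69490547 -2.56787155  5.77870775]
```

View pics/side12z.png

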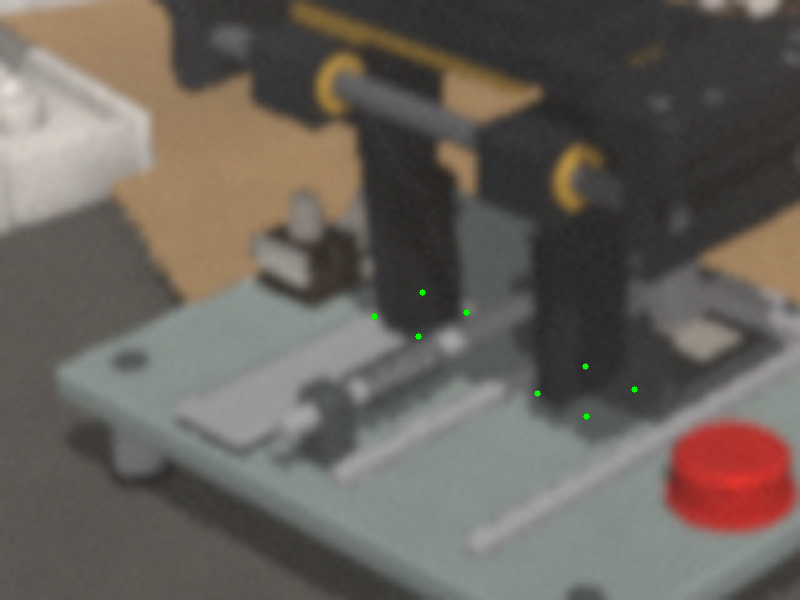

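View pics/top12z.png

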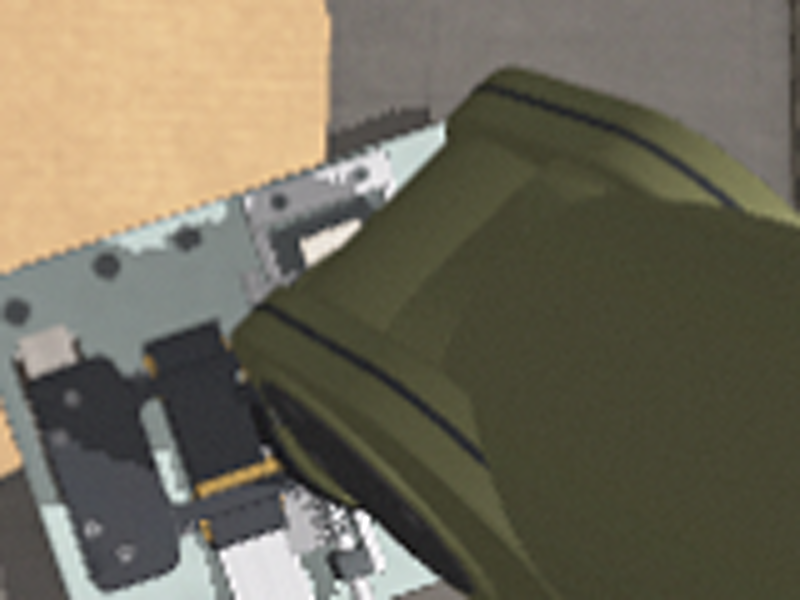

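```bash
python3 -m jog '[[0,0.001,0,0,0.49],[0,0.001,0,0,0.49],[0,0,0,0,0.49]]';python3 -m jog '[[0,0.001,0,0,0.49],[0,0.001,0,0,0.49],[0,0,0,0,0.49]]';python3 go.py -9 3.5 17;python3 -c "
from plant import r
for i in range(1): print(r.get_state()['moment'],r.get_state()['contact_force'])"
```

```text
clock: 14.5
tool_pos: [0.5354, 0.0849, 0.0172]
eef_rot: [0.574, 0.819, -0.001, -0.001]
contact_force: [-5.4, -2.0, 7.4]
opening: 0.512
clock: 14.8
tool_pos: [0.5354, 0.0849, 0.0172]
eef_rot: [0.574, 0.819, -0.003, -0.002]
contact_force: [-9.4, -3.1, 10.7]
opening: 0.507
clock 14.8 stage xyz mm [-8.9  3.1 17.2] tilt [-0.0061 -0.0033 -1.    ]
yaw 109.88268141605708 want 109.919084858964 tool turn frac -0.00010112067474143455 tgt [0.53516792 0.08532349 0.017     ] |r| 0.5419269344765546
shift tool frame [ 0.0004 -0.0001  0.0002] F [-9.35 -3.12 10.7 ] open 0.5071550448167867
shift in final frame [ 0.0004 -0.0001  0.0002]
[-0.41515368  1.9373848  -0.04598996] [-9.35105804 -3.1168154  10.69965955]
```

```bash
python3 -m jog '[[0,0.001,-0.0003,0,0.49],[0,0.001,0,0,0.49],[0,0.001,0,0,0.49],[0,0,0,0,0.49]]';python3 go.py -9 3.5 17;python3 - <<'E'
from h import *
print(r.get_state()['moment'],r.get_state()['contact_force'])
y0,x0=230,365
im=r.snapshot("top")[:,:,::-1]; cv2.imwrite("pics/top13.png",im)
p=np.load("stage.npy")
im=cv2.resize(im[y0:y0+60,x0:x0+80],(800,600),interpolation=cv2.INTER_CUBIC)
def ln(A,B,c):
    q=(proj("top",S2W(p,np.array([A,B])/1e3))-[x0,y0]+.5)*10; cv2.line(im,tuple(map(int,q[0])),tuple(map(int,q[1])),c,1)
ln((50,-48,41),(50,-8,41),(0,255,0)); ln((46,-48,41),(46,-8,41),(0,0,255)); ln((65,100,35),(65,-100,35),(255,0,0))
cv2.imwrite("pics/top13z.png",im)
E
```

```text
clock: 15.2
tool_pos: [0.5354, 0.0849, 0.0172]
eef_rot: [0.575, 0.818, -0.006, -0.003]
contact_force: [-13.0, -3.2, 14.3]
opening: 0.509
clock 15.2 stage xyz mm [-9.   3.  17.2] tilt [-0.0112 -0.0056 -0.9999]
yaw 109.85743945619473 want 109.919084858964 tool turn frac -0.00017123722991464597 tgt [0.53516792 0.08532349 0.017     ] |r| 0.5419269344765546
shift tool frame [ 0.0005 -0.      0.0002] F [-13.02  -3.16  14.29] open 0.5085284175060938
shift in final frame [ 0.0005 -0.      0.0002]
[-0.56193624  2.74476247 -0.12206559] [-13.01506434  -3.15735207  14.29176822]
```

View pics/top13z.png

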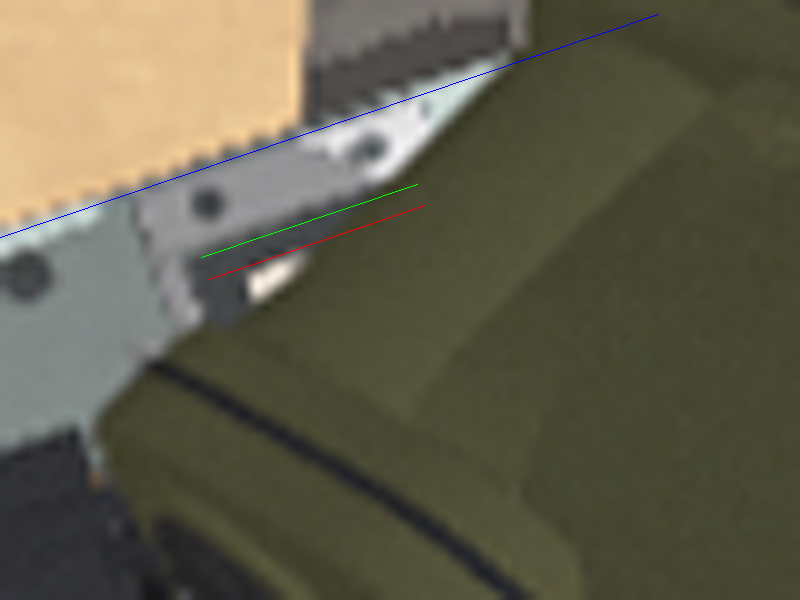

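```bash
python3 -m jog '[[0,-0.002,0.0003,0,0.49],[0,-0.002,0,0,0.49],[0,-0.002,0,0,0.49],[0,-0.002,0,0,0.49],[0,-0.001,0,0,0.49],[0,-0.001,0,0,0.49],[0,-0.001,0,0,0.49],[0,0,0,0,0.49]]';python3 go.py -15 3.5 17; python3 sv.py 14 26;  python3 -c "
from plant import r
for i in range(1): print(r.get_state()['moment'],r.get_state()['contact_force'])"
```

```text
clock: 16.05
tool_pos: [0.5324, 0.0845, 0.0175]
eef_rot: [0.574, 0.819, 0.001, 0.0]
contact_force: [2.7, -0.4, 4.4]
opening: 0.508
clock 16.05 stage xyz mm [-11.9   3.6  17.5] tilt [ 0.002   0.0014 -1.    ]
yaw 109.9042788403938 want 109.919084858964 tool turn frac -4.112782936166089e-05 tgt [0.52952687 0.08327933 0.017     ] |r| 0.5360355931625902
shift tool frame [-0.0001 -0.0031  0.0005] F [ 2.75 -0.41  4.4 ] open 0.5083607689306605
shift in final frame [-0.0001 -0.0031  0.0005]
[ 0.30554425 -0.49373775 -0.02663676] [2.78653617 1.09197223 3.78703913]
```

View pics/side14z.png

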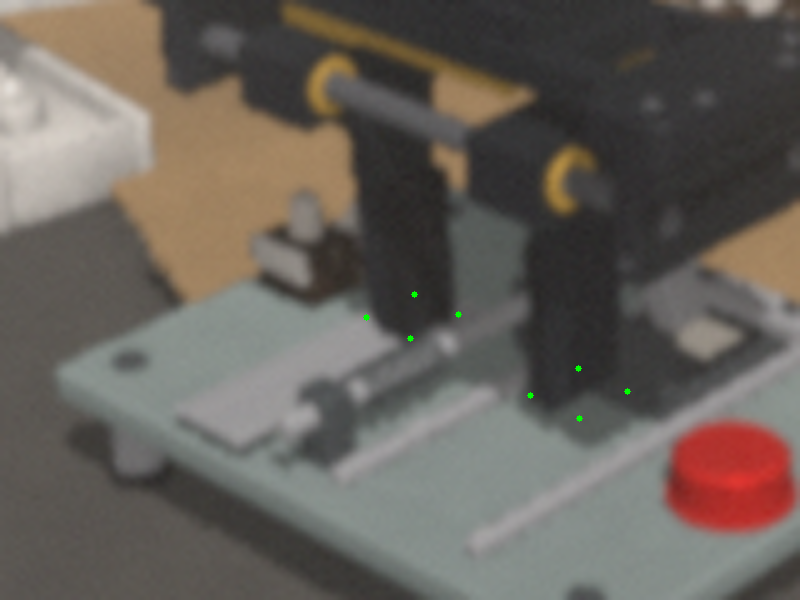

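```bash
python3 -m jog '[[0,-0.001,-0.002,0,0.49],[0,0,-0.003,0,0.49],[0,0,-0.004,0,0.49],[0,0,-0.006,0,0.49],[0,0,-0.01,0,0.49],[0,0,-0.015,0,0.49],[0,0,-0.02,0,0.49],[0,0,-0.02,0,0.49],[0.01,0,-0.02,0,0.49],[0.02,0,-0.02,0,0.49],[0.03,0,-0.01,0,0.49],[0.03,0,0,0,0.49],[0.03,0,0,0,0.49],[0.03,0,0,0,0.49],[0.03,0,0,0,0.49],[0.03,0,0,0,0.49],[0.02,0,0,0,0.49],[0.01,0,0,0,0.49],[0,0,0,0,0.49]]'
python3 - <<'E'
from h import *
for n,(y0,x0) in(("top",(220,330)),("side",(240,220))):
    im=r.snapshot(n)[:,:,::-1]; cv2.imwrite(f"pics/{n}15.png",im)
    cv2.imwrite(f"pics/{n}15z.png",cv2.resize(im[y0:y0+120,x0:x0+160],(800,600),interpolation=cv2.INTER_CUBIC))
E
```

```text
clock: 18.0
tool_pos: [0.448, 0.31, 0.1476]
eef_rot: [0.573, 0.819, 0.0, -0.0]
contact_force: [-0.4, -0.3, -0.2]
opening: 0.511
```

View pics/side15z.png

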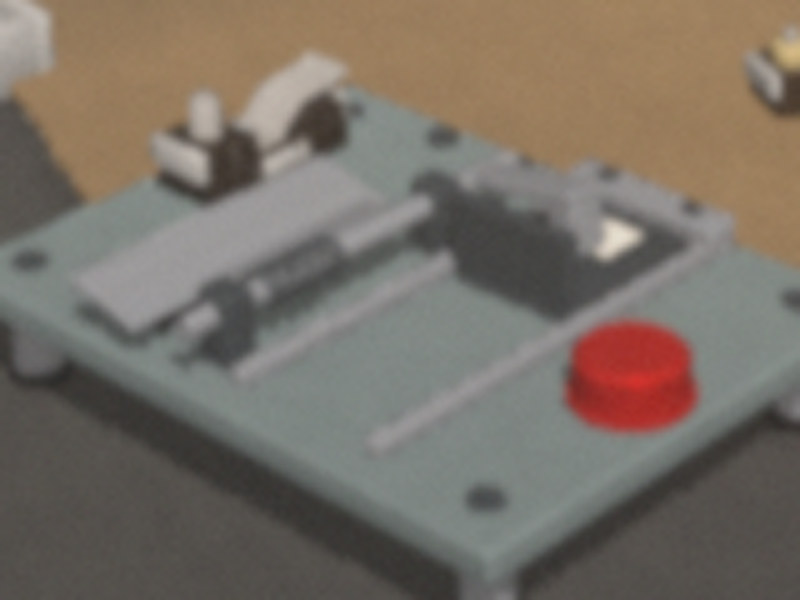

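View pics/top15z.png

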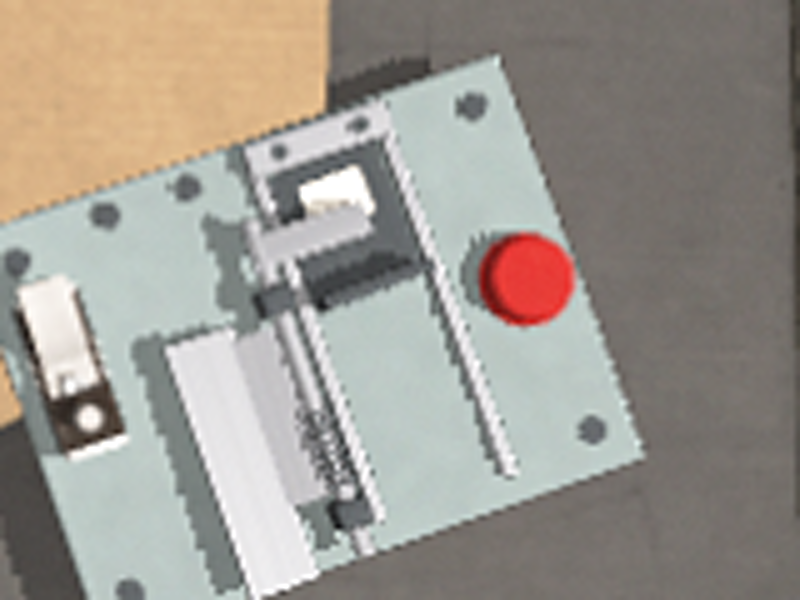

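```bash
python3 -c "
from plant import r
s=r.get_state(); print(s['clock'],s['contact_force'])
print(r.finish_job())"
```

```text
18.1 [ 0.09423691 -0.68602061 -0.8152996 ]
the job is handed in; nothing more can be done
None
```

I loaded the slide holder and clamped it, then handed the job in at about 18 s of the 42 s allowed; no verdict was reported. One fingertip pressed the thumb plate onto its stop. The other pushed the holder under the raised jaw to the end stop. I then backed off about 3 mm with the plate still down and lifted clear so the jaw closed.

**Final checks**
- **Holder:** the last pictures show no visible gap at the end stop, and the holder lying flat. At the stop, the tool stood at stage x ≈ −9 mm, where I predicted it would be when home. The push force rose there with no further movement.
- **Jaw:** it is resting on the holder. The clip angle was judged only from the pictures, not measured.
- **Other things:** the cap and the block on the stage look unmoved. I did not recheck the other blocks or the casting after the last move. The arm is clear, with contact force near zero.

**What disagreed or went wrong**
- **Height:** the reported tool height was about 26 mm lower than where the camera and the plate contact put the fingertips. I went down in small steps and relied on force and pictures instead.
- **First push:** it stuck because I was pressing the plate too hard (up to 28 N down, 20 N sideways). I eased off to about 4–6 N, and it then slid freely.

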